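# Steady the rocking parcel scale on the reception counter

## Task

The parcel scale rocks when a corner is pressed because its two stabiliser screws are wound up clear of the counter. Turn both wing screws down, gently, until both of their feet carry some of the scale's weight and it no longer rocks, but not so far that any of its three fixed feet loses its load; then let go of it. Do not shove the scale out of its place or disturb the other things on the counter.

Things in the scene. Friction and masses are not known exactly. Their poses are not given: they have to be found in the camera images.
- scale: parcel scale, about 4 kg, loose on the counter: grey housing, steel deck 250 (x) by 220 (y) mm, deck top 58 mm up; low sloping console on the far side (x +120 to +182 mm), 91 mm high. Three fixed dome feet alone hold it level. Origin: centre of housing at counter level; x away from the robot's side, y towards the left screw, z up.
- left_hole (a point): point on the top of the scale's flat steel cross arm (32 mm wide in x, 10 mm thick, top 32 mm above the counter, reaching to scale y +-220 mm), where the left screw's axis passes: scale x -50, y +185. While that screw's foot hangs, pressing here or on the wing with 7 to 10 N tips the scale until the foot meets its shim; the tip is then felt as a drop of the gap.
- right_hole (a point): the same point of the right screw, at scale x -50, y -185 mm.
- left_screw: black wing screw, upright axis, on the left arm. Grip: flat wing 46 mm long (own x), 14 thick (own y), 28 tall. Origin on the axis at the wing's underside, at first 14 to 16 mm above the arm's top; own z up. Clockwise from above lowers it 12 mm per turn (1.9 mm per rad), so the grip must go down with it. Turning takes about 0.05 N m while its foot hangs; it stays where left, also when pressed.
- right_screw: the same wing screw on the right arm; same size, frame, thread (clockwise from above lowers it) and behaviour. Slack and the give of all the feet use up about the first 0.4 mm of travel (0.2 rad) after the foot should touch.
- left_foot: round rubber foot, 60 mm across, 8 thick, on the left screw's lower end, turning with it. Origin: centre of its underside. It hangs 1 to 7 mm clear of a card shim of unknown thickness. Once it bears, it gives like rubber (4 N per mm; with the scale's own give about 3 N per mm of screw travel, 6 N per rad of turning) and turning gets stiffer. About 4 N is a good load.
- right_foot: the same foot on the right screw; its clearance differs from the left one's.
- front_foot: fixed rubber dome foot under the middle of the scale's front edge (scale x -100, y 0), 28 mm across; origin at its lowest point. It carries 16 to 21 N at the start, about 0.7 N less for each 1 N on a screw foot.
- rear_left_foot: fixed rubber dome foot under the scale (scale x +90, y +55 mm); origin at its lowest point. It carries 10 to 14 N at the start, 1.8 N less for each 1 N on the left screw foot and 1.5 N more for each 1 N on the right one.
- rear_right_foot: the same at scale x +90, y -55 mm; for it the right screw foot takes load away and the left one adds it.
- tape_roll: roll of clear packing tape lying flat, 100 mm across, 48 mm high; origin at the centre of its underside. Leave it alone.
- sanitizer: plastic bottle, 60 mm across, 150 mm tall, standing; origin at the centre of its underside. Leave it alone.
- small_carton: small cardboard carton 110 by 150 by 90 mm; origin at the centre of its underside. Leave it alone.

How it is judged:
By the outcome, as a careful person would: the job done as asked, in the order asked, and still so for the second after the job is handed in, with the robot touching nothing.
It also fails if it takes over 72 s, if anything falls off the work surface, if the arm or the gripper's body presses on something with over 40 N, if the wrist force passes 120 N, or if a joint passes its speed limit or range.

## Robot

A 6-joint arm with a two-finger parallel gripper is mounted at the origin on the work surface. World frame = base frame: x ahead of the robot, y to its left, z up, the work surface at z = 0. Lengths are in m, angles in rad, forces in N, time in s.
With the tool pointing down it reaches from about 0.4 to 0.825 m from the base axis. Payload 7 kg.
Tool frame: the origin (TCP) lies on the centre line of the jaws, within the pads' length; the fingertips stand 22 mm ahead of it and the grasp point (between the pads) lies 3 mm ahead of it (arm.tcp_to_tips is the distance from the TCP to the fingertips, in m); z points along the fingers, y is the line along which they close (so a half turn about z gives the same grasp; the last joint's range is limited). The gripper opens to 88 mm and grips with 3 to 60 N. Pads are 19 mm wide; open, the fingers measure 130 mm over their backs; the gripper's body (78 mm by 193 mm) begins 47 mm behind the grasp point.
Start: joints at [1.523, 0.359, 0.012, 0, -1.224, -0.288], TCP at [0.222, 0.637, 0.249] pointing down, gripper open.
Joint ranges: [-3.07, 3.07], [-1.43, 2.12], [-1.02, 1.25], [-3.03, 1.67], [-3.05, -0], [-3.03, 3.03]. Speed limits (rad/s): [2.39, 2.39, 3.01, 3.14, 3.14, 3.14].

## Interface

Orientations are given as [roll, pitch, yaw] about the fixed x, y, z axes, in that order (R = Rz(yaw) Ry(pitch) Rx(roll)).
In Python, from station import arm gives the robot as it stands.
- The arm moves only by the tool jog_arm, never from a script. Its argument "targets" is a list of rows, each an object of numbers: "dx", "dy", "dz": the shift along the tool's x, y, z in mm; "rx", "ry", "rz": the turn, a rotation vector about the tool's x, y, z in rad; "gripper": the closure, from 0 (fully open) to 1 (shut). In form: [{"dx": .., "dy": .., "dz": .., "rx": .., "ry": .., "rz": .., "gripper": ..}, ...]. A call has exactly 8 rows; each row is the pose to reach, as a shift and turn from the pose commanded when the call began, along the tool's axes at that moment; what a row does not reach only later rows make up. A row lasts 1/12 s, in which the tool goes at most 41.7 mm and 7.16 degrees, less where a joint would pass 70% of its speed; a pose out of reach is approached as far as the arm can. A call with a gripper value outside its range is refused whole. The fingers move at their own pace and stop on an object; "force" is the grip in N (left out, the last holds). Time passes only in rows, so rows that repeat a pose let the fingers close, or fill a call up. It gives the time, the measured TCP pose, the force, the opening and the grip force at its end, in the units of the state.
- arm.get_state(): the state, without advancing time (a new reading comes with each control period).
- arm.grab_frame(name): name is "scene" or "top" or "wrist"; returns a dict with "frame" (480x640x3 uint8, red, green, blue), "z_map" (480x640 float32, m along the optical axis (not along the pixel's ray), 0 where there is no reading), "fx", "fy", "cx", "cy" (pixels), "view" (4x4, takes a point from world to camera coordinates). Camera axes: x right, y down, z forward; pixel columns grow to the right and rows downward; lengths in m; the calibration is good to about 2 mm. A picture is of the moment at which its call begins.
- arm.job_done(): hands the job in; it is judged then, once.
The state is a dict: "t": time; "q": joint angles; "qd": joint speeds; "joint_efforts": joint torques, N m; "eef_pos": TCP position; "ee_rot": TCP orientation; "force": force on the tool from outside, world axes, zero at the start; "moment": the same for the moment, N m; "width": finger opening in m; "gripper_force": force on a finger pad.
Only numpy, scipy, OpenCV 4.12 (cv2) and the standard library are available. Lean on these libraries where they do the work, as an engineer would, in place of code of your own. Each camera call takes 0.05 s, during which the arm holds its last target. There are 200 camera calls.

## Working session

There is one attempt and no reset: what is moved stays moved. The work goes in short steps, Python scripts to look and compute and a tool call to move; the robot and the scene stay as the last step left them, time stands still between calls to the robot, and variables do not carry over. Pictures are saved under pics/ and viewed, at most 10 in all, crops included, and the job is handed in when it is done.

Besides the shell and the picture viewer there is one more tool, called after ">>>" as a command line: name --argument value ..., lists and objects as JSON in quotes. jog_arm: Moves the arm, as the interface text tells. Its arguments: {"type":"object","properties":{"targets":{"type":"array","items":{"type":"object","properties":{"dx":{"type":"number"},"dy":{"type":"number"},"dz":{"type":"number"},"rx":{"type":"number"},"ry":{"type":"number"},"rz":{"type":"number"},"gripper":{"type":"number"}}}},"force":{"type":"number"}},"required":["targets"]}

```bash
ls; mkdir -p pics; python3 - <<'E'
from station import arm
import cv2,numpy as np
s=arm.get_state(); print(s)
for n in("top","scene"):
    f=arm.grab_frame(n); np.savez(f"pics/{n}0.npz",**f); cv2.imwrite(f"pics/{n}0.png",f["frame"][:,:,::-1]); print(n,f["fx"],f["cx"],f["cy"],np.round(f["view"],3).tolist())
E
```

```text
pics
{'t': 0.0, 'q': array([ 1.52310773e+00,  3.59415244e-01,  1.10602187e-02, -3.51325834e-04,
       -1.22411552e+00, -2.88060272e-01]), 'qd': array([-0.00087529,  0.0005352 ,  0.00010751,  0.0002085 , -0.00058584,
        0.00134503]), 'joint_efforts': array([-3.15200650e-04, -5.82704079e+01,  2.93067098e+01,  6.99781626e+00,
        6.93427603e-03, -1.61124613e-04]), 'eef_pos': array([0.22229457, 0.63686106, 0.24760471]), 'ee_rot': array([ 3.13989359e+00, -1.59021737e-04, -3.35868387e-01]), 'force': array([ 0.23228364,  0.56862464, -0.4433396 ]), 'moment': array([-0.02816572, -0.02696122,  0.0080915 ]), 'gripper_force': 0.0, 'width': 0.08801678180729035}
top 516.258357225054 324.9984732231669 245.2422542057045 [[0.013, -1.0, 0.001, 0.002], [-0.998, -0.014, -0.064, 0.55], [0.064, -0.0, -0.998, 1.412], [0.0, 0.0, 0.0, 1.0]]
scene 498.4992232269383 317.88007068860287 242.37485891935987 [[0.712, 0.702, 0.014, -0.408], [0.477, -0.47, -0.743, -0.197], [-0.515, 0.535, -0.67, 1.734], [0.0, 0.0, 0.0, 1.0]]
```

View pics/top0.png

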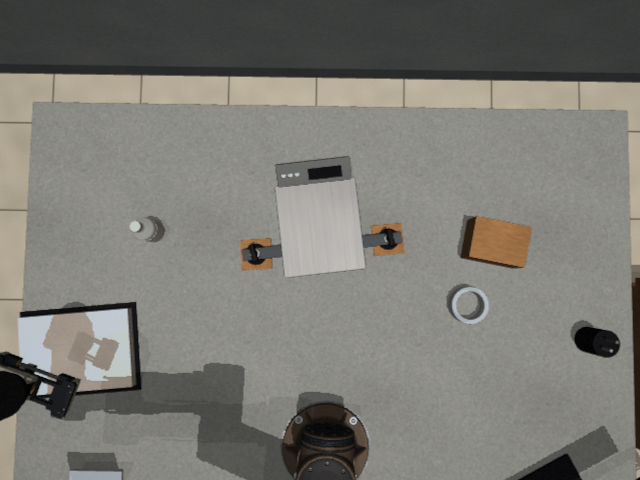

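View pics/scene0.png

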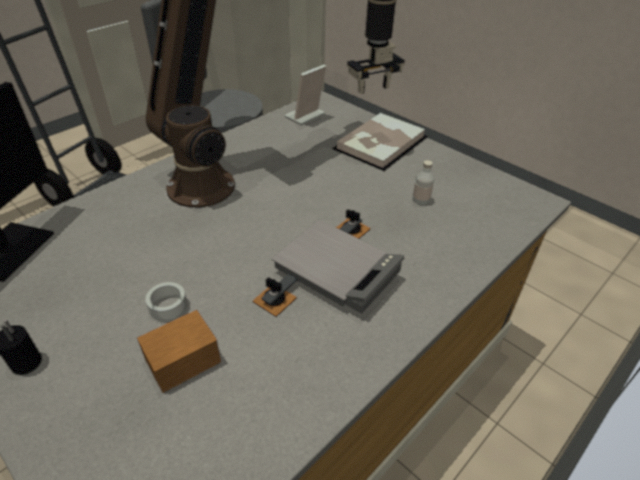

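The top view shows the scale at about (320,228), the left screw at (255,254) and the right screw at (389,238). The sanitizer, tape and carton are well clear of it.

```bash
cat > h.py <<'E'
import numpy as np,cv2
def cloud(f):
    z=f["z_map"]; v,u=np.mgrid[:480,:640]
    c=np.stack([(u-f["cx"])/f["fx"]*z,(v-f["cy"])/f["fy"]*z,z],-1)
    V=np.linalg.inv(f["view"]); P=c@V[:3,:3].T+V[:3,3]; P[z==0]=np.nan
    return P
def rect(P):
    r=cv2.minAreaRect((P[:,:2]*1000).astype(np.float32)); return r
E
python3 - <<'E'
from h import *
f=np.load("pics/top0.npz"); P=cloud(f)
print("table z",np.nanmedian(P[300:340,300:340,2]))
deck=P[150:290,270:370].reshape(-1,3); d=deck[(deck[:,2]>.05)&(deck[:,2]<.066)]; print("deck",rect(d),np.median(d[:,2]))
for n,(u,v) in dict(L=(255,254),R=(389,238)).items():
    Q=P[v-22:v+22,u-22:u+22].reshape(-1,3)
    for lo in(.05,.06,.066):
        q=Q[(Q[:,2]>lo)&(Q[:,2]<.1)]; print(n,lo,len(q),q.mean(0).round(4),q[:,2].max().round(4),rect(q))
    a=Q[(Q[:,2]>.025)&(Q[:,2]<.038)]; print(np.median(a,0).round(4),len(a))
im=f["frame"][200:290,225:425,::-1]; cv2.imwrite("pics/c1.png",cv2.resize(im,None,fx=4,fy=4,interpolation=2))
E
```

```text
table z 5.7253032097248635e-05
deck ((605.7276000976562, 27.044021606445312), (269.1146240234375, 220.12615966796875), 7.275450229644775) 0.05776522843443277
L 0.05 104 [0.5227 0.2016 0.0729] 0.0833 ((523.3052368164062, 202.74021911621094), (45.8033447265625, 14.131315231323242), 14.766735076904297)
L 0.06 95 [0.5231 0.2022 0.0744] 0.0833 ((523.3052368164062, 202.74021911621094), (45.8033447265625, 14.131315231323242), 14.766735076904297)
L 0.066 92 [0.5228 0.2022 0.0748] 0.0833 ((522.61376953125, 202.55795288085938), (44.373191833496094, 14.131315231323242), 14.766737937927246)
[0.5251 0.1812 0.0316] 325
R 0.05 108 [ 0.5691 -0.1626  0.0723] 0.0842 ((570.03125, -163.7746124267578), (45.8602180480957, 14.869611740112305), 13.568775177001953)
R 0.06 100 [ 0.5692 -0.163   0.0738] 0.0842 ((570.1185913085938, -163.7535400390625), (45.680580139160156, 14.869611740112305), 13.568775177001953)
R 0.066 95 [ 0.5698 -0.1631  0.0744] 0.0842 ((570.43017578125, -163.6783447265625), (45.039608001708984, 14.869611740112305), 13.568775177001953)
[ 0.5677 -0.1413  0.0316] 313
```

View pics/c1.png

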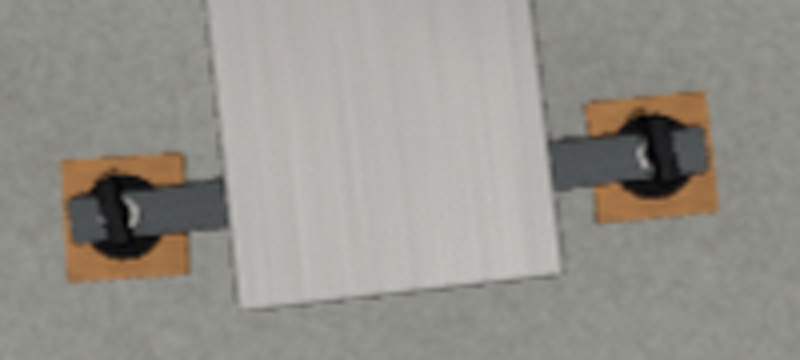

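>>> jog_arm --targets '[{"dx": 14,"dy": 10},{"dx": 41,"dy": 30},{"dx": 75,"dy": 54},{"dx": 108,"dy": 78},{"dx": 141,"dy": 102},{"dx": 174,"dy": 126},{"dx": 202,"dy": 146},{"dx": 214,"dy": 155}]' --force 10

```text
invalid input at $.targets[0]: expected keys dx, dy, dz, rx, ry, rz, gripper
```

>>> jog_arm --targets '[{"dx": 14,"dy": 10,"rz": -0.07},{"dx": 42,"dy": 30,"rz": -0.15,"dz": 5},{"dx": 75,"dy": 54,"rz": -0.23,"dz": 20},{"dx": 108,"dy": 78,"rz": -0.32,"dz": 40},{"dx": 141,"dy": 102,"rz": -0.4,"dz": 60},{"dx": 174,"dy": 126,"rz": -0.49,"dz": 75},{"dx": 202,"dy": 146,"rz": -0.57,"dz": 85},{"dx": 213,"dy": 156,"rz": -0.594,"dz": 88}]'

```text
invalid input at $.targets[0]: expected keys dx, dy, dz, rx, ry, rz, gripper
```

```bash
python3 - <<'E'
from station import arm
from h import *
s=arm.get_state(); print({k:np.round(s[k],4) for k in("t","q","eef_pos","ee_rot","force","moment","width")})
f=arm.grab_frame("wrist"); np.savez("pics/w0.npz",**f); cv2.imwrite("pics/w0.png",f["frame"][:,:,::-1])
P=cloud(f)
q=P.reshape(-1,3); 
m=(np.hypot(q[:,0]-.523,q[:,1]-.2025)<.035)&(q[:,2]>.06)&(q[:,2]<.09); w=q[m]; print(len(w),w.mean(0),rect(w) if len(w) else 0,np.percentile(w[:,2],[5,50,95]) if len(w) else 0)
E
```

```text
{'t': np.float64(0.1), 'q': array([ 1.5231e+00,  3.5930e-01,  1.1200e-02, -3.0000e-04, -1.2241e+00,
       -2.8810e-01]), 'eef_pos': array([0.2223, 0.6369, 0.2477]), 'ee_rot': array([ 3.1401e+00, -2.0000e-04, -3.3580e-01]), 'force': array([ 0.3648, -0.4655, -0.3594]), 'moment': array([-0.0199, -0.0168, -0.0186]), 'width': np.float64(0.0875)}
0 [nan nan nan] 0 0<stdin>:7: RuntimeWarning: Mean of empty slice.
  ret = um.true_divide(
```

View pics/w0.png

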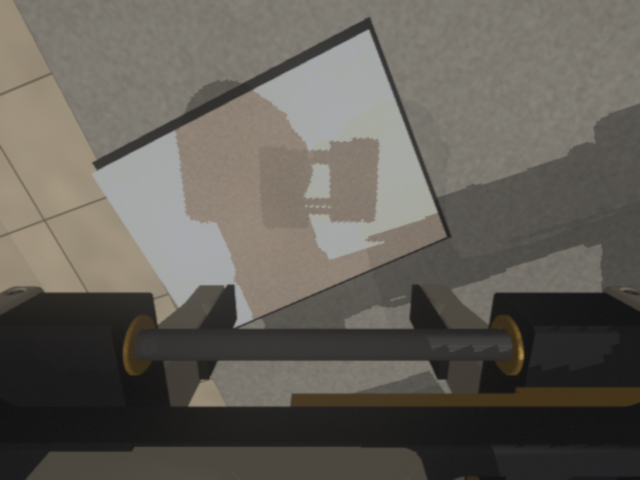

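The wrist view shows the jaws in rows 285–400 over an unrelated tray. The move was refused because every row needs all the keys, so I'll resend it.

>>> jog_arm --targets '[{"dx": 14,"dy": 10,"dz": 0,"rx": 0,"ry": 0,"rz": 0,"gripper": 0.4},{"dx": 41,"dy": 30,"dz": 0,"rx": 0,"ry": 0,"rz": 0,"gripper": 0.4},{"dx": 75,"dy": 54,"dz": 0,"rx": 0,"ry": 0,"rz": 0,"gripper": 0.4},{"dx": 108,"dy": 78,"dz": 0,"rx": 0,"ry": 0,"rz": 0,"gripper": 0.4},{"dx": 141,"dy": 102,"dz": 0,"rx": 0,"ry": 0,"rz": 0,"gripper": 0.4},{"dx": 174,"dy": 126,"dz": 0,"rx": 0,"ry": 0,"rz": 0,"gripper": 0.4},{"dx": 202,"dy": 146,"dz": 0,"rx": 0,"ry": 0,"rz": 0,"gripper": 0.4},{"dx": 214,"dy": 155,"dz": 0,"rx": 0,"ry": 0,"rz": 0,"gripper": 0.4}]' --force 10

```text
t: 0.82
eef_pos: [0.3749, 0.4165, 0.2488]
ee_rot: [3.141, 0.0, -0.338]
force: [-0.2, -0.0, 0.5]
width: 0.0531
gripper_force: 0.0
```

>>> jog_arm --targets '[{"dx": 14,"dy": 10,"dz": 0,"rx": 0,"ry": 0,"rz": -0.07,"gripper": 0.4},{"dx": 42,"dy": 30,"dz": 5,"rx": 0,"ry": 0,"rz": -0.15,"gripper": 0.4},{"dx": 75,"dy": 54,"dz": 20,"rx": 0,"ry": 0,"rz": -0.23,"gripper": 0.4},{"dx": 108,"dy": 78,"dz": 40,"rx": 0,"ry": 0,"rz": -0.32,"gripper": 0.4},{"dx": 141,"dy": 102,"dz": 60,"rx": 0,"ry": 0,"rz": -0.4,"gripper": 0.4},{"dx": 174,"dy": 126,"dz": 75,"rx": 0,"ry": 0,"rz": -0.49,"gripper": 0.4},{"dx": 202,"dy": 146,"dz": 85,"rx": 0,"ry": 0,"rz": -0.57,"gripper": 0.4},{"dx": 213,"dy": 156,"dz": 88,"rx": 0,"ry": 0,"rz": -0.594,"gripper": 0.4}]'

```text
t: 1.48
eef_pos: [0.5236, 0.1992, 0.1584]
ee_rot: [3.14, 0.003, 0.261]
force: [0.5, -0.2, 0.1]
width: 0.0525
gripper_force: 0.0
```

```bash
cat > look.py <<'E'
from station import arm
from h import *
import sys
n,x,y=sys.argv[1],float(sys.argv[2]),float(sys.argv[3])
s=arm.get_state(); print({k:np.round(s[k],4).tolist() for k in("t","q","eef_pos","ee_rot","force","moment","width")})
f=arm.grab_frame("wrist"); cv2.imwrite(f"pics/{n}.png",f["frame"][:,:,::-1])
q=cloud(f).reshape(-1,3)
m=(np.hypot(q[:,0]-x,q[:,1]-y)<.035)&(q[:,2]>.06)&(q[:,2]<.09); w=q[m]
if len(w): print(len(w),w.mean(0).round(4),rect(w),np.percentile(w[:,2],[5,50,95]))
E
python3 look.py w1 .523 .2025
```

```text
{'t': 1.4833, 'q': [0.7129, 0.2499, -0.3646, -0.0002, -0.9595, 1.1192], 'eef_pos': [0.5236, 0.1992, 0.1584], 'ee_rot': [3.1403, 0.003, 0.2611], 'force': [0.4719, -0.1879, 0.1016], 'moment': [0.0145, 0.0122, -0.0264], 'width': 0.0525}
1367 [0.5248 0.2033 0.0749] ((522.3965454101562, 202.61297607421875), (45.45905303955078, 13.960729598999023), 16.819011688232422) [0.06964763 0.07522621 0.07778588]
```

View pics/w1.png

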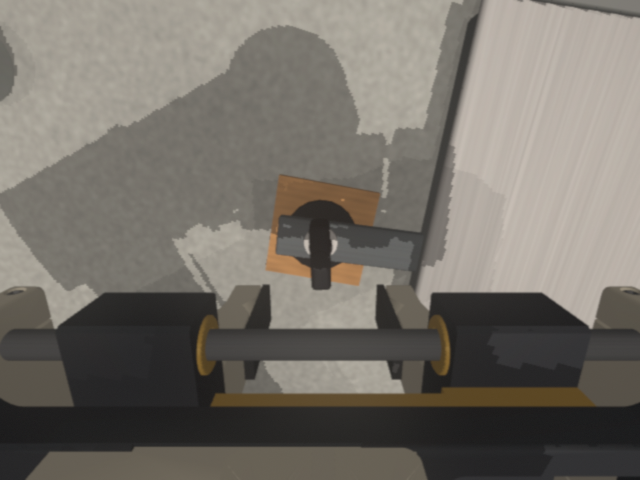

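The wing is centred between the jaws at u≈320, v≈250, and the commanded pose matches its measured centre. I'll go straight down and close.

>>> jog_arm --targets '[{"dx": 0,"dy": 0,"dz": 10,"rx": 0,"ry": 0,"rz": 0,"gripper": 0.4},{"dx": 0,"dy": 0,"dz": 30,"rx": 0,"ry": 0,"rz": 0,"gripper": 0.4},{"dx": 0,"dy": 0,"dz": 50,"rx": 0,"ry": 0,"rz": 0,"gripper": 0.4},{"dx": 0,"dy": 0,"dz": 68,"rx": 0,"ry": 0,"rz": 0,"gripper": 0.4},{"dx": 0,"dy": 0,"dz": 80,"rx": 0,"ry": 0,"rz": 0,"gripper": 0.4},{"dx": 0,"dy": 0,"dz": 87,"rx": 0,"ry": 0,"rz": 0,"gripper": 0.4},{"dx": 0,"dy": 0,"dz": 88,"rx": 0,"ry": 0,"rz": 0,"gripper": 0.4},{"dx": 0,"dy": 0,"dz": 88,"rx": 0,"ry": 0,"rz": 0,"gripper": 0.4}]'

```text
t: 2.2
eef_pos: [0.5229, 0.2033, 0.0724]
ee_rot: [3.141, 0.0, 0.259]
force: [-0.2, -0.2, -0.5]
width: 0.0525
gripper_force: 0.0
```

>>> jog_arm --targets '[{"dx": 0,"dy": 0,"dz": 0,"rx": 0,"ry": 0,"rz": 0,"gripper": 0.7},{"dx": 0,"dy": 0,"dz": 0,"rx": 0,"ry": 0,"rz": 0,"gripper": 0.75},{"dx": 0,"dy": 0,"dz": 0,"rx": 0,"ry": 0,"rz": 0,"gripper": 0.8},{"dx": 0,"dy": 0,"dz": 0,"rx": 0,"ry": 0,"rz": 0,"gripper": 0.85},{"dx": 0,"dy": 0,"dz": 0,"rx": 0,"ry": 0,"rz": 0,"gripper": 0.9},{"dx": 0,"dy": 0,"dz": 0,"rx": 0,"ry": 0,"rz": 0,"gripper": 1},{"dx": 0,"dy": 0,"dz": 0,"rx": 0,"ry": 0,"rz": 0,"gripper": 1},{"dx": 0,"dy": 0,"dz": 0,"rx": 0,"ry": 0,"rz": 0,"gripper": 1}]' --force 12

```text
t: 2.87
eef_pos: [0.5228, 0.2015, 0.0725]
ee_rot: [3.14, 0.002, 0.258]
force: [1.3, -6.4, 0.9]
width: 0.0137
gripper_force: 12.0
```

```bash
cat > st.py <<'E'
from station import arm
import numpy as np
s=arm.get_state(); print({k:np.round(s[k],5).tolist() for k in("t","eef_pos","ee_rot","force","moment","width","gripper_force")},s["q"][5].round(3))
E
python3 st.py
```

```text
{'t': 2.8667, 'eef_pos': [0.52282, 0.2015, 0.07246], 'ee_rot': [3.13984, 0.00156, 0.25807], 'force': [1.33581, -6.39401, 0.93133], 'moment': [-2.17751, -0.53742, 0.06784], 'width': 0.0137, 'gripper_force': 11.99758} 1.11
```

>>> jog_arm --targets '[{"dx": -0.5,"dy": 1.8,"dz": 0,"rx": 0,"ry": 0,"rz": 0,"gripper": 1},{"dx": -0.5,"dy": 1.8,"dz": 0,"rx": 0,"ry": 0,"rz": 0,"gripper": 1},{"dx": -0.5,"dy": 1.8,"dz": 0,"rx": 0,"ry": 0,"rz": 0,"gripper": 1},{"dx": -0.5,"dy": 1.8,"dz": 0,"rx": 0,"ry": 0,"rz": 0,"gripper": 1},{"dx": -0.5,"dy": 1.8,"dz": 0,"rx": 0,"ry": 0,"rz": 0,"gripper": 1},{"dx": -0.5,"dy": 1.8,"dz": 0,"rx": 0,"ry": 0,"rz": 0,"gripper": 1},{"dx": -0.5,"dy": 1.8,"dz": 0,"rx": 0,"ry": 0,"rz": 0,"gripper": 1},{"dx": -0.5,"dy": 1.8,"dz": 0,"rx": 0,"ry": 0,"rz": 0,"gripper": 1}]'

```text
t: 3.53
eef_pos: [0.5229, 0.2012, 0.0726]
ee_rot: [-3.141, 0.0, 0.258]
force: [-3.9, 2.2, 2.1]
width: 0.0143
gripper_force: 12.0
```

>>> jog_arm --targets '[{"dx": 0,"dy": 0,"dz": 0.3,"rx": 0,"ry": 0,"rz": 0,"gripper": 1},{"dx": 0,"dy": 0,"dz": 0.6,"rx": 0,"ry": 0,"rz": 0,"gripper": 1},{"dx": 0,"dy": 0,"dz": 1,"rx": 0,"ry": 0,"rz": 0,"gripper": 1},{"dx": 0,"dy": 0,"dz": 1,"rx": 0,"ry": 0,"rz": 0,"gripper": 1},{"dx": 0,"dy": 0,"dz": 1,"rx": 0,"ry": 0,"rz": 0,"gripper": 1},{"dx": 0,"dy": 0,"dz": 1,"rx": 0,"ry": 0,"rz": 0,"gripper": 1},{"dx": 0,"dy": 0,"dz": 1,"rx": 0,"ry": 0,"rz": 0,"gripper": 1},{"dx": 0,"dy": 0,"dz": 1,"rx": 0,"ry": 0,"rz": 0,"gripper": 1}]'

```text
t: 4.2
eef_pos: [0.523, 0.2013, 0.072]
ee_rot: [-3.141, -0.0, 0.258]
force: [-5.8, 2.3, 6.8]
width: 0.0135
gripper_force: 12.0
```

```bash
python3 st.py
```

```text
{'t': 4.2, 'eef_pos': [0.52297, 0.20129, 0.07197], 'ee_rot': [-3.14132, -0.00013, 0.25837], 'force': [-5.77803, 2.33089, 6.82854], 'moment': [0.97104, 2.26268, 0.02798], 'width': 0.01347, 'gripper_force': 12.00061} 1.113
```

>>> jog_arm --targets '[{"dx": -0.5,"dy": -0.1,"dz": 0,"rx": 0,"ry": 0,"rz": 0,"gripper": 1},{"dx": -1,"dy": 0,"dz": 0.3,"rx": 0,"ry": 0,"rz": 0,"gripper": 1},{"dx": -1,"dy": 0,"dz": 0.6,"rx": 0,"ry": 0,"rz": 0,"gripper": 1},{"dx": -1,"dy": 0,"dz": 1,"rx": 0,"ry": 0,"rz": 0,"gripper": 1},{"dx": -1,"dy": 0,"dz": 1,"rx": 0,"ry": 0,"rz": 0,"gripper": 1},{"dx": -1,"dy": 0,"dz": 1,"rx": 0,"ry": 0,"rz": 0,"gripper": 1},{"dx": -1,"dy": 0,"dz": 1,"rx": 0,"ry": 0,"rz": 0,"gripper": 1},{"dx": -1,"dy": 0,"dz": 1,"rx": 0,"ry": 0,"rz": 0,"gripper": 1}]'

```text
t: 4.87
eef_pos: [0.5228, 0.2014, 0.0715]
ee_rot: [-3.141, -0.002, 0.259]
force: [-4.0, 2.7, 10.1]
width: 0.014
gripper_force: 12.0
```

>>> jog_arm --targets '[{"dx": 0,"dy": 0,"dz": 0.3,"rx": 0,"ry": 0,"rz": 0,"gripper": 1},{"dx": 0,"dy": 0,"dz": 0.6,"rx": 0,"ry": 0,"rz": 0,"gripper": 1},{"dx": 0,"dy": 0,"dz": 1,"rx": 0,"ry": 0,"rz": 0,"gripper": 1},{"dx": 0,"dy": 0,"dz": 1,"rx": 0,"ry": 0,"rz": 0,"gripper": 1},{"dx": 0,"dy": 0,"dz": 1,"rx": 0,"ry": 0,"rz": 0,"gripper": 1},{"dx": 0,"dy": 0,"dz": 1,"rx": 0,"ry": 0,"rz": 0,"gripper": 1},{"dx": 0,"dy": 0,"dz": 1,"rx": 0,"ry": 0,"rz": 0,"gripper": 1},{"dx": 0,"dy": 0,"dz": 1,"rx": 0,"ry": 0,"rz": 0,"gripper": 1}]'

```text
t: 5.53
eef_pos: [0.5227, 0.2016, 0.0706]
ee_rot: [-3.141, -0.002, 0.259]
force: [-6.2, 4.0, 10.3]
width: 0.0139
gripper_force: 12.0
```

>>> jog_arm --targets '[{"dx": 0,"dy": 0,"dz": 0,"rx": 0,"ry": 0,"rz": 0,"gripper": 1},{"dx": 0,"dy": 0,"dz": 0.3,"rx": 0,"ry": 0,"rz": 0,"gripper": 1},{"dx": 0,"dy": 0,"dz": 0.7,"rx": 0,"ry": 0,"rz": 0,"gripper": 1},{"dx": 0,"dy": 0,"dz": 1.1,"rx": 0,"ry": 0,"rz": 0,"gripper": 1},{"dx": 0,"dy": 0,"dz": 1.5,"rx": 0,"ry": 0,"rz": 0,"gripper": 1},{"dx": 0,"dy": 0,"dz": 1.5,"rx": 0,"ry": 0,"rz": 0,"gripper": 1},{"dx": 0,"dy": 0,"dz": 1.5,"rx": 0,"ry": 0,"rz": 0,"gripper": 1},{"dx": 0,"dy": 0,"dz": 1.5,"rx": 0,"ry": 0,"rz": 0,"gripper": 1}]' --force 25

```text
t: 6.2
eef_pos: [0.5227, 0.2018, 0.0696]
ee_rot: [-3.141, -0.002, 0.259]
force: [-8.1, 3.1, 14.6]
width: 0.0138
gripper_force: 25.0
```

>>> jog_arm --targets '[{"dx": 0,"dy": 0,"dz": 0.3,"rx": 0,"ry": 0,"rz": 0,"gripper": 1},{"dx": 0,"dy": 0,"dz": 0.6,"rx": 0,"ry": 0,"rz": 0,"gripper": 1},{"dx": 0,"dy": 0,"dz": 1,"rx": 0,"ry": 0,"rz": 0,"gripper": 1},{"dx": 0,"dy": 0,"dz": 1,"rx": 0,"ry": 0,"rz": 0,"gripper": 1},{"dx": 0,"dy": 0,"dz": 1,"rx": 0,"ry": 0,"rz": 0,"gripper": 1},{"dx": 0,"dy": 0,"dz": 1,"rx": 0,"ry": 0,"rz": 0,"gripper": 1},{"dx": 0,"dy": 0,"dz": 1,"rx": 0,"ry": 0,"rz": 0,"gripper": 1},{"dx": 0,"dy": 0,"dz": 1,"rx": 0,"ry": 0,"rz": 0,"gripper": 1}]'

```text
t: 6.87
eef_pos: [0.5227, 0.202, 0.069]
ee_rot: [-3.141, -0.002, 0.259]
force: [-9.7, 5.2, 18.7]
width: 0.0137
gripper_force: 25.0
```

>>> jog_arm --targets '[{"dx": 0,"dy": 0,"dz": -3,"rx": 0,"ry": 0,"rz": 0,"gripper": 1},{"dx": 0,"dy": 0,"dz": -5.5,"rx": 0,"ry": 0,"rz": 0,"gripper": 0.9},{"dx": 0,"dy": 0,"dz": -5.5,"rx": 0,"ry": 0,"rz": 0,"gripper": 0.6},{"dx": 0,"dy": 0,"dz": -5.5,"rx": 0,"ry": 0,"rz": 0,"gripper": 0.6},{"dx": 0,"dy": 0,"dz": -15,"rx": 0,"ry": 0,"rz": 0,"gripper": 0.6},{"dx": 0,"dy": 0,"dz": -35,"rx": 0,"ry": 0,"rz": 0,"gripper": 0.6},{"dx": 0,"dy": 0,"dz": -42,"rx": 0,"ry": 0,"rz": 0,"gripper": 0.7},{"dx": 0,"dy": 0,"dz": -42,"rx": 0,"ry": 0,"rz": 0,"gripper": 1}]' --force 10

```text
t: 7.53
eef_pos: [0.5234, 0.2015, 0.1112]
ee_rot: [-3.14, -0.004, 0.258]
force: [0.7, -0.9, 0.0]
width: 0.026
gripper_force: 0.0
```

>>> jog_arm --targets '[{"dx": 0,"dy": 0,"dz": 0,"rx": 0,"ry": 0,"rz": 0,"gripper": 1},{"dx": 0,"dy": 0,"dz": 0,"rx": 0,"ry": 0,"rz": 0,"gripper": 1},{"dx": 0,"dy": 0,"dz": 2,"rx": 0,"ry": 0,"rz": 0,"gripper": 1},{"dx": 0,"dy": 0,"dz": 4,"rx": 0,"ry": 0,"rz": 0,"gripper": 1},{"dx": 0,"dy": 0,"dz": 6,"rx": 0,"ry": 0,"rz": 0,"gripper": 1},{"dx": 0,"dy": 0,"dz": 8,"rx": 0,"ry": 0,"rz": 0,"gripper": 1},{"dx": 0,"dy": 0,"dz": 10,"rx": 0,"ry": 0,"rz": 0,"gripper": 1},{"dx": 0,"dy": 0,"dz": 10,"rx": 0,"ry": 0,"rz": 0,"gripper": 1}]'

```text
t: 8.2
eef_pos: [0.5218, 0.2006, 0.0984]
ee_rot: [3.141, 0.001, 0.258]
force: [-0.1, 0.0, -1.0]
width: 0.0004
gripper_force: 0.0
```

```bash
python3 st.py; python3 look.py w2 .5227 .2013
```

```text
{'t': 8.2, 'eef_pos': [0.52182, 0.2006, 0.09836], 'ee_rot': [3.14116, 0.00104, 0.25816], 'force': [-0.07083, 0.02904, -1.01908], 'moment': [-0.09202, -0.05971, -0.01989], 'width': 0.00043, 'gripper_force': 0.0} 1.112
{'t': 8.2, 'q': [0.7172, 0.3154, -0.4355, -0.0001, -0.821, 1.1119], 'eef_pos': [0.5218, 0.2006, 0.0984], 'ee_rot': [3.1412, 0.001, 0.2582], 'force': [-0.0708, 0.029, -1.0191], 'moment': [-0.092, -0.0597, -0.0199], 'width': 0.0004}
1667 [0.5345 0.2059 0.0773] ((526.5045776367188, 204.32003784179688), (30.0607852935791, 33.65562438964844), 64.37628936767578) [0.06528471 0.07545643 0.08856894]
```

>>> jog_arm --targets '[{"dx": 0,"dy": 0,"dz": 0.5,"rx": 0,"ry": 0,"rz": 0,"gripper": 1},{"dx": 0,"dy": 0,"dz": 1,"rx": 0,"ry": 0,"rz": 0,"gripper": 1},{"dx": 0,"dy": 0,"dz": 1.5,"rx": 0,"ry": 0,"rz": 0,"gripper": 1},{"dx": 0,"dy": 0,"dz": 1.5,"rx": 0,"ry": 0,"rz": 0,"gripper": 1},{"dx": 0,"dy": 0,"dz": 1.5,"rx": 0,"ry": 0,"rz": 0,"gripper": 1},{"dx": 0,"dy": 0,"dz": 1.5,"rx": 0,"ry": 0,"rz": 0,"gripper": 1},{"dx": 0,"dy": 0,"dz": 1.5,"rx": 0,"ry": 0,"rz": 0,"gripper": 1},{"dx": 0,"dy": 0,"dz": 1.5,"rx": 0,"ry": 0,"rz": 0,"gripper": 1}]'

```text
t: 8.92
eef_pos: [0.5221, 0.2008, 0.0976]
ee_rot: [3.142, -0.0, 0.258]
force: [-0.3, -0.4, 0.1]
width: 0.0007
gripper_force: 0.0
```

>>> jog_arm --targets '[{"dx": 0,"dy": 0,"dz": 0.3,"rx": 0,"ry": 0,"rz": 0,"gripper": 1},{"dx": 0,"dy": 0,"dz": 0.6,"rx": 0,"ry": 0,"rz": 0,"gripper": 1},{"dx": 0,"dy": 0,"dz": 1,"rx": 0,"ry": 0,"rz": 0,"gripper": 1},{"dx": 0,"dy": 0,"dz": 1,"rx": 0,"ry": 0,"rz": 0,"gripper": 1},{"dx": 0,"dy": 0,"dz": 1,"rx": 0,"ry": 0,"rz": 0,"gripper": 1},{"dx": 0,"dy": 0,"dz": 1,"rx": 0,"ry": 0,"rz": 0,"gripper": 1},{"dx": 0,"dy": 0,"dz": 1,"rx": 0,"ry": 0,"rz": 0,"gripper": 1},{"dx": 0,"dy": 0,"dz": 1,"rx": 0,"ry": 0,"rz": 0,"gripper": 1}]'

```text
t: 9.58
eef_pos: [0.5222, 0.2009, 0.0967]
ee_rot: [-3.141, -0.0, 0.258]
force: [-1.4, 1.1, 3.5]
width: 0.0005
gripper_force: 1.5
```

>>> jog_arm --targets '[{"dx": 0,"dy": 0,"dz": 0.3,"rx": 0,"ry": 0,"rz": 0,"gripper": 1},{"dx": 0,"dy": 0,"dz": 0.6,"rx": 0,"ry": 0,"rz": 0,"gripper": 1},{"dx": 0,"dy": 0,"dz": 0.8,"rx": 0,"ry": 0,"rz": 0,"gripper": 1},{"dx": 0,"dy": 0,"dz": 0.8,"rx": 0,"ry": 0,"rz": 0,"gripper": 1},{"dx": 0,"dy": 0,"dz": 0.8,"rx": 0,"ry": 0,"rz": 0,"gripper": 1},{"dx": 0,"dy": 0,"dz": 0.8,"rx": 0,"ry": 0,"rz": 0,"gripper": 1},{"dx": 0,"dy": 0,"dz": 0.8,"rx": 0,"ry": 0,"rz": 0,"gripper": 1},{"dx": 0,"dy": 0,"dz": 0.8,"rx": 0,"ry": 0,"rz": 0,"gripper": 1}]'

```text
t: 10.25
eef_pos: [0.5222, 0.201, 0.0962]
ee_rot: [-3.141, -0.001, 0.258]
force: [-2.4, 1.2, 6.6]
width: 0.0005
gripper_force: 3.2
```

>>> jog_arm --targets '[{"dx": 0,"dy": 0,"dz": 0.3,"rx": 0,"ry": 0,"rz": 0,"gripper": 1},{"dx": 0,"dy": 0,"dz": 0.6,"rx": 0,"ry": 0,"rz": 0,"gripper": 1},{"dx": 0,"dy": 0,"dz": 0.8,"rx": 0,"ry": 0,"rz": 0,"gripper": 1},{"dx": 0,"dy": 0,"dz": 0.8,"rx": 0,"ry": 0,"rz": 0,"gripper": 1},{"dx": 0,"dy": 0,"dz": 0.8,"rx": 0,"ry": 0,"rz": 0,"gripper": 1},{"dx": 0,"dy": 0,"dz": 0.8,"rx": 0,"ry": 0,"rz": 0,"gripper": 1},{"dx": 0,"dy": 0,"dz": 0.8,"rx": 0,"ry": 0,"rz": 0,"gripper": 1},{"dx": 0,"dy": 0,"dz": 0.8,"rx": 0,"ry": 0,"rz": 0,"gripper": 1}]'

```text
t: 10.92
eef_pos: [0.5222, 0.2012, 0.0956]
ee_rot: [-3.141, -0.001, 0.259]
force: [-5.0, 1.4, 8.6]
width: 0.0008
gripper_force: 4.2
```

>>> jog_arm --targets '[{"dx": 0,"dy": 0,"dz": 0.3,"rx": 0,"ry": 0,"rz": 0,"gripper": 1},{"dx": 0,"dy": 0,"dz": 0.6,"rx": 0,"ry": 0,"rz": 0,"gripper": 1},{"dx": 0,"dy": 0,"dz": 0.8,"rx": 0,"ry": 0,"rz": 0,"gripper": 1},{"dx": 0,"dy": 0,"dz": 0.8,"rx": 0,"ry": 0,"rz": 0,"gripper": 1},{"dx": 0,"dy": 0,"dz": 0.8,"rx": 0,"ry": 0,"rz": 0,"gripper": 1},{"dx": 0,"dy": 0,"dz": 0.8,"rx": 0,"ry": 0,"rz": 0,"gripper": 1},{"dx": 0,"dy": 0,"dz": 0.8,"rx": 0,"ry": 0,"rz": 0,"gripper": 1},{"dx": 0,"dy": 0,"dz": 0.8,"rx": 0,"ry": 0,"rz": 0,"gripper": 1}]'

```text
t: 11.58
eef_pos: [0.5222, 0.2014, 0.0949]
ee_rot: [-3.141, -0.001, 0.259]
force: [-4.8, 2.5, 9.6]
width: 0.0006
gripper_force: 4.7
```

>>> jog_arm --targets '[{"dx": 0,"dy": 0,"dz": 0.3,"rx": 0,"ry": 0,"rz": 0,"gripper": 1},{"dx": 0,"dy": 0,"dz": 0.6,"rx": 0,"ry": 0,"rz": 0,"gripper": 1},{"dx": 0,"dy": 0,"dz": 0.8,"rx": 0,"ry": 0,"rz": 0,"gripper": 1},{"dx": 0,"dy": 0,"dz": 0.8,"rx": 0,"ry": 0,"rz": 0,"gripper": 1},{"dx": 0,"dy": 0,"dz": 0.8,"rx": 0,"ry": 0,"rz": 0,"gripper": 1},{"dx": 0,"dy": 0,"dz": 0.8,"rx": 0,"ry": 0,"rz": 0,"gripper": 1},{"dx": 0,"dy": 0,"dz": 0.8,"rx": 0,"ry": 0,"rz": 0,"gripper": 1},{"dx": 0,"dy": 0,"dz": 0.8,"rx": 0,"ry": 0,"rz": 0,"gripper": 1}]'

```text
t: 12.25
eef_pos: [0.5222, 0.2016, 0.0943]
ee_rot: [-3.141, -0.001, 0.259]
force: [-6.1, 3.5, 11.5]
width: 0.0005
gripper_force: 5.8
```

>>> jog_arm --targets '[{"dx": 0,"dy": 0,"dz": -10,"rx": 0,"ry": 0,"rz": 0,"gripper": 1},{"dx": 0.5,"dy": 0,"dz": -22,"rx": 0,"ry": 0,"rz": 0,"gripper": 0.6},{"dx": 0.5,"dy": 0,"dz": -22,"rx": 0,"ry": 0,"rz": 0,"gripper": 0.6},{"dx": 0.5,"dy": 0,"dz": -22,"rx": 0,"ry": 0,"rz": 0,"gripper": 0.6},{"dx": 0.5,"dy": 0,"dz": -10,"rx": 0,"ry": 0,"rz": 0,"gripper": 0.6},{"dx": 0.5,"dy": 0,"dz": 5,"rx": 0,"ry": 0,"rz": 0,"gripper": 0.6},{"dx": 0.5,"dy": 0,"dz": 17,"rx": 0,"ry": 0,"rz": 0,"gripper": 0.6},{"dx": 0.5,"dy": 0,"dz": 20,"rx": 0,"ry": 0,"rz": 0,"gripper": 0.6}]'

```text
t: 12.92
eef_pos: [0.5212, 0.1998, 0.0708]
ee_rot: [3.14, 0.004, 0.257]
force: [-0.3, -0.4, -0.2]
width: 0.0342
gripper_force: 0.0
```

>>> jog_arm --targets '[{"dx": 0,"dy": 0,"dz": 0,"rx": 0,"ry": 0,"rz": 0,"gripper": 0.6},{"dx": 0,"dy": 0,"dz": 0,"rx": 0,"ry": 0,"rz": 0,"gripper": 0.75},{"dx": 0,"dy": 0,"dz": 0,"rx": 0,"ry": 0,"rz": 0,"gripper": 0.8},{"dx": 0,"dy": 0,"dz": 0,"rx": 0,"ry": 0,"rz": 0,"gripper": 0.85},{"dx": 0,"dy": 0,"dz": 0,"rx": 0,"ry": 0,"rz": 0,"gripper": 1},{"dx": 0,"dy": 0,"dz": 0,"rx": 0,"ry": 0,"rz": 0,"gripper": 1},{"dx": 0,"dy": 0,"dz": 0,"rx": 0,"ry": 0,"rz": 0,"gripper": 1},{"dx": 0,"dy": 0,"dz": 0,"rx": 0,"ry": 0,"rz": 0,"gripper": 1}]' --force 8

```text
t: 13.58
eef_pos: [0.5229, 0.2012, 0.0738]
ee_rot: [-3.141, -0.001, 0.258]
force: [0.0, 0.3, 3.4]
width: 0.0139
gripper_force: 8.0
```

```bash
python3 st.py
```

```text
{'t': 13.5833, 'eef_pos': [0.52289, 0.20121, 0.07379], 'ee_rot': [-3.14124, -0.00091, 0.25834], 'force': [0.04658, 0.30034, 3.42199], 'moment': [0.17444, -0.0264, -0.00882], 'width': 0.01391, 'gripper_force': 7.99984} 1.112
```

>>> jog_arm --targets '[{"dx": 0,"dy": 0,"dz": 0,"rx": 0,"ry": 0,"rz": 0.1,"gripper": 1},{"dx": 0,"dy": 0,"dz": 0.1,"rx": 0,"ry": 0,"rz": 0.2,"gripper": 1},{"dx": 0,"dy": 0,"dz": 0.3,"rx": 0,"ry": 0,"rz": 0.3,"gripper": 1},{"dx": 0,"dy": 0,"dz": 0.5,"rx": 0,"ry": 0,"rz": 0.4,"gripper": 1},{"dx": 0,"dy": 0,"dz": 0.7,"rx": 0,"ry": 0,"rz": 0.5,"gripper": 1},{"dx": 0,"dy": 0,"dz": 0.9,"rx": 0,"ry": 0,"rz": 0.6,"gripper": 1},{"dx": 0,"dy": 0,"dz": 1.1,"rx": 0,"ry": 0,"rz": 0.7,"gripper": 1},{"dx": 0,"dy": 0,"dz": 1.3,"rx": 0,"ry": 0,"rz": 0.8,"gripper": 1}]'

```text
t: 14.25
eef_pos: [0.5228, 0.2007, 0.0722]
ee_rot: [3.141, -0.0, -0.547]
force: [0.6, -2.1, 1.1]
width: 0.0142
gripper_force: 8.0
```

```bash
python3 st.py
```

```text
{'t': 14.25, 'eef_pos': [0.52278, 0.2007, 0.07222], 'ee_rot': [3.14142, -0.00037, -0.54657], 'force': [0.56721, -2.13544, 1.11596], 'moment': [-0.63333, -0.35073, 0.01386], 'width': 0.0142, 'gripper_force': 7.99738} 0.307
```

>>> jog_arm --targets '[{"dx": 0,"dy": 0.1,"dz": 0.2,"rx": 0,"ry": 0,"rz": 0.1,"gripper": 1},{"dx": 0,"dy": 0.2,"dz": 0.4,"rx": 0,"ry": 0,"rz": 0.2,"gripper": 1},{"dx": 0,"dy": 0.3,"dz": 0.6,"rx": 0,"ry": 0,"rz": 0.3,"gripper": 1},{"dx": 0,"dy": 0.3,"dz": 0.8,"rx": 0,"ry": 0,"rz": 0.4,"gripper": 1},{"dx": 0,"dy": 0.3,"dz": 1.0,"rx": 0,"ry": 0,"rz": 0.5,"gripper": 1},{"dx": 0,"dy": 0.3,"dz": 1.2,"rx": 0,"ry": 0,"rz": 0.6,"gripper": 1},{"dx": 0,"dy": 0.3,"dz": 1.4,"rx": 0,"ry": 0,"rz": 0.7,"gripper": 1},{"dx": 0,"dy": 0.3,"dz": 1.4,"rx": 0,"ry": 0,"rz": 0.7,"gripper": 1}]'

```text
t: 14.92
eef_pos: [0.5225, 0.2004, 0.0709]
ee_rot: [3.141, -0.0, -1.246]
force: [-0.1, -2.0, 4.5]
width: 0.0137
gripper_force: 8.0
```

```bash
python3 st.py
```

```text
{'t': 14.9167, 'eef_pos': [0.52245, 0.20037, 0.07093], 'ee_rot': [3.14147, -0.00034, -1.24632], 'force': [-0.07522, -1.96154, 4.4649], 'moment': [-0.6276, 0.12719, -0.07851], 'width': 0.01371, 'gripper_force': 8.0079} -0.392
```

>>> jog_arm --targets '[{"dx": 0,"dy": 0,"dz": 0,"rx": 0,"ry": 0,"rz": 0,"gripper": 1},{"dx": 0,"dy": 0,"dz": 0,"rx": 0,"ry": 0,"rz": 0.1,"gripper": 1},{"dx": 0,"dy": 0,"dz": 0.1,"rx": 0,"ry": 0,"rz": 0.15,"gripper": 1},{"dx": 0,"dy": 0,"dz": 0.2,"rx": 0,"ry": 0,"rz": 0.2,"gripper": 1},{"dx": 0,"dy": 0,"dz": 0.3,"rx": 0,"ry": 0,"rz": 0.25,"gripper": 1},{"dx": 0,"dy": 0,"dz": 0.4,"rx": 0,"ry": 0,"rz": 0.3,"gripper": 1},{"dx": 0,"dy": 0,"dz": 0.5,"rx": 0,"ry": 0,"rz": 0.3,"gripper": 1},{"dx": 0,"dy": 0,"dz": 0.5,"rx": 0,"ry": 0,"rz": 0.3,"gripper": 1}]'

```text
t: 15.58
eef_pos: [0.5222, 0.2003, 0.0704]
ee_rot: [3.141, -0.0, -1.538]
force: [-1.0, -2.0, 5.3]
width: 0.0141
gripper_force: 8.0
```

```bash
python3 st.py
```

```text
{'t': 15.5833, 'eef_pos': [0.52225, 0.20034, 0.07037], 'ee_rot': [3.14119, -0.00049, -1.53846], 'force': [-1.03267, -2.00605, 5.25409], 'moment': [-0.83172, 0.38059, -0.0902], 'width': 0.01412, 'gripper_force': 8.00788} -0.684
```

>>> jog_arm --targets '[{"dx": 0,"dy": 0,"dz": -0.5,"rx": 0,"ry": 0,"rz": 0,"gripper": 0.8},{"dx": 0,"dy": 0,"dz": -0.5,"rx": 0,"ry": 0,"rz": 0,"gripper": 0.6},{"dx": 0,"dy": 0,"dz": -0.5,"rx": 0,"ry": 0,"rz": 0,"gripper": 0.5},{"dx": 0,"dy": 0,"dz": -10,"rx": 0,"ry": 0,"rz": 0,"gripper": 0.5},{"dx": 0,"dy": 0,"dz": -30,"rx": 0,"ry": 0,"rz": 0,"gripper": 0.5},{"dx": 0,"dy": 0,"dz": -55,"rx": 0,"ry": 0,"rz": 0,"gripper": 0.5},{"dx": 0,"dy": 0,"dz": -80,"rx": 0,"ry": 0,"rz": 0,"gripper": 0.5},{"dx": 0,"dy": 0,"dz": -90,"rx": 0,"ry": 0,"rz": 0,"gripper": 0.5}]'

```text
t: 16.25
eef_pos: [0.5239, 0.2015, 0.1643]
ee_rot: [-3.137, 0.002, -1.54]
force: [0.2, 0.7, 0.1]
width: 0.0438
gripper_force: 0.0
```

>>> jog_arm --targets '[{"dx": 8,"dy": -1,"dz": 0,"rx": 0,"ry": 0,"rz": -0.1,"gripper": 0.5},{"dx": 25,"dy": -3,"dz": 0,"rx": 0,"ry": 0,"rz": -0.21,"gripper": 0.5},{"dx": 48,"dy": -5,"dz": 0,"rx": 0,"ry": 0,"rz": -0.33,"gripper": 0.5},{"dx": 72,"dy": -7,"dz": 0,"rx": 0,"ry": 0,"rz": -0.45,"gripper": 0.5},{"dx": 97,"dy": -9,"dz": 0,"rx": 0,"ry": 0,"rz": -0.57,"gripper": 0.5},{"dx": 122,"dy": -12,"dz": 0,"rx": 0,"ry": 0,"rz": -0.69,"gripper": 0.5},{"dx": 147,"dy": -14,"dz": 0,"rx": 0,"ry": 0,"rz": -0.81,"gripper": 0.5},{"dx": 172,"dy": -16,"dz": 0,"rx": 0,"ry": 0,"rz": -0.93,"gripper": 0.5}]'

```text
t: 16.92
eef_pos: [0.5434, 0.0281, 0.1605]
ee_rot: [-3.141, -0.0, -0.605]
force: [-0.5, -0.0, -0.0]
width: 0.0441
gripper_force: 0.0
```

```bash
python3 st.py
```

```text
{'t': 16.9167, 'eef_pos': [0.54338, 0.0281, 0.16053], 'ee_rot': [-3.14136, -0.0001, -0.60501], 'force': [-0.47395, -0.01209, -0.02674], 'moment': [0.06214, -0.03083, 0.02502], 'width': 0.04406, 'gripper_force': 0.0} 0.554
```

>>> jog_arm --targets '[{"dx": 20,"dy": 22,"dz": 0,"rx": 0,"ry": 0,"rz": -0.12,"gripper": 0.5},{"dx": 42,"dy": 46,"dz": 0,"rx": 0,"ry": 0,"rz": -0.24,"gripper": 0.5},{"dx": 64,"dy": 70,"dz": 0,"rx": 0,"ry": 0,"rz": -0.36,"gripper": 0.5},{"dx": 86,"dy": 94,"dz": 0,"rx": 0,"ry": 0,"rz": -0.48,"gripper": 0.5},{"dx": 106,"dy": 116,"dz": 0,"rx": 0,"ry": 0,"rz": -0.6,"gripper": 0.5},{"dx": 122,"dy": 134,"dz": 0,"rx": 0,"ry": 0,"rz": -0.72,"gripper": 0.5},{"dx": 131,"dy": 143.5,"dz": 0,"rx": 0,"ry": 0,"rz": -0.84,"gripper": 0.5},{"dx": 131,"dy": 143.5,"dz": 0,"rx": 0,"ry": 0,"rz": -0.84,"gripper": 0.5}]'

```text
t: 17.58
eef_pos: [0.5682, -0.1659, 0.1601]
ee_rot: [3.141, 0.0, 0.233]
force: [-0.5, 0.1, -0.0]
width: 0.0437
gripper_force: 0.0
```

```bash
python3 look.py w3 .5697 -.1645; sleep 0; python3 st.py
```

```text
{'t': 17.5833, 'q': [0.0461, 0.2953, -0.2956, 0.0002, -0.9803, 1.758], 'eef_pos': [0.5682, -0.1659, 0.1601], 'ee_rot': [3.1415, 0.0004, 0.2335], 'force': [-0.4543, 0.1307, -0.0008], 'moment': [-0.0332, -0.0789, -0.0246], 'width': 0.0437}
1332 [ 0.5726 -0.1637  0.0745] ((570.4921264648438, -164.06776428222656), (45.121944427490234, 13.73783016204834), 13.455546379089355) [0.07039602 0.07476456 0.07736489]
{'t': 17.6333, 'eef_pos': [0.56804, -0.16468, 0.16008], 'ee_rot': [-3.14143, 0.00034, 0.22586], 'force': [0.29791, 0.20838, 1.07299], 'moment': [-0.04432, -0.03955, -0.03663], 'width': 0.04368, 'gripper_force': 0.0} 1.749
```

View pics/w3.png

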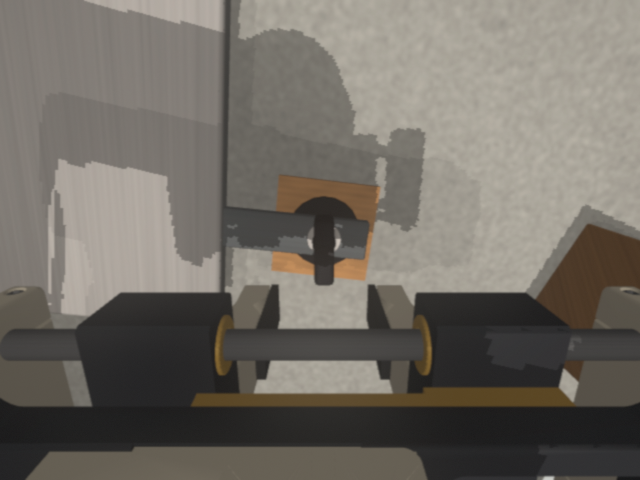

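The right wing is at u≈323, v≈245, nearly centred. I'll close the jaws and run the press test on its top.

>>> jog_arm --targets '[{"dx": 1.5,"dy": 0.3,"dz": 10,"rx": 0,"ry": 0,"rz": 0,"gripper": 1},{"dx": 1.5,"dy": 0.3,"dz": 25,"rx": 0,"ry": 0,"rz": 0,"gripper": 1},{"dx": 1.5,"dy": 0.3,"dz": 40,"rx": 0,"ry": 0,"rz": 0,"gripper": 1},{"dx": 1.5,"dy": 0.3,"dz": 50,"rx": 0,"ry": 0,"rz": 0,"gripper": 1},{"dx": 1.5,"dy": 0.3,"dz": 57,"rx": 0,"ry": 0,"rz": 0,"gripper": 1},{"dx": 1.5,"dy": 0.3,"dz": 60,"rx": 0,"ry": 0,"rz": 0,"gripper": 1},{"dx": 1.5,"dy": 0.3,"dz": 61,"rx": 0,"ry": 0,"rz": 0,"gripper": 1},{"dx": 1.5,"dy": 0.3,"dz": 61,"rx": 0,"ry": 0,"rz": 0,"gripper": 1}]' --force 10

```text
t: 18.3
eef_pos: [0.5701, -0.1632, 0.0993]
ee_rot: [3.141, -0.0, 0.228]
force: [0.5, 0.0, 0.7]
width: 0.0013
gripper_force: 0.0
```

>>> jog_arm --targets '[{"dx": 0,"dy": 0,"dz": 0.5,"rx": 0,"ry": 0,"rz": 0,"gripper": 1},{"dx": 0,"dy": 0,"dz": 1,"rx": 0,"ry": 0,"rz": 0,"gripper": 1},{"dx": 0,"dy": 0,"dz": 1.5,"rx": 0,"ry": 0,"rz": 0,"gripper": 1},{"dx": 0,"dy": 0,"dz": 2,"rx": 0,"ry": 0,"rz": 0,"gripper": 1},{"dx": 0,"dy": 0,"dz": 2.3,"rx": 0,"ry": 0,"rz": 0,"gripper": 1},{"dx": 0,"dy": 0,"dz": 2.3,"rx": 0,"ry": 0,"rz": 0,"gripper": 1},{"dx": 0,"dy": 0,"dz": 2.3,"rx": 0,"ry": 0,"rz": 0,"gripper": 1},{"dx": 0,"dy": 0,"dz": 2.3,"rx": 0,"ry": 0,"rz": 0,"gripper": 1}]'

```text
t: 18.97
eef_pos: [0.5698, -0.1635, 0.0969]
ee_rot: [-3.142, 0.0, 0.228]
force: [0.1, 0.1, -0.2]
width: 0.0006
gripper_force: 0.0
```

>>> jog_arm --targets '[{"dx": 0,"dy": 0,"dz": 0.3,"rx": 0,"ry": 0,"rz": 0,"gripper": 1},{"dx": 0,"dy": 0,"dz": 0.6,"rx": 0,"ry": 0,"rz": 0,"gripper": 1},{"dx": 0,"dy": 0,"dz": 0.8,"rx": 0,"ry": 0,"rz": 0,"gripper": 1},{"dx": 0,"dy": 0,"dz": 0.8,"rx": 0,"ry": 0,"rz": 0,"gripper": 1},{"dx": 0,"dy": 0,"dz": 0.8,"rx": 0,"ry": 0,"rz": 0,"gripper": 1},{"dx": 0,"dy": 0,"dz": 0.8,"rx": 0,"ry": 0,"rz": 0,"gripper": 1},{"dx": 0,"dy": 0,"dz": 0.8,"rx": 0,"ry": 0,"rz": 0,"gripper": 1},{"dx": 0,"dy": 0,"dz": 0.8,"rx": 0,"ry": 0,"rz": 0,"gripper": 1}]'

```text
t: 19.63
eef_pos: [0.5699, -0.1635, 0.0963]
ee_rot: [3.141, -0.0, 0.228]
force: [0.1, -0.9, 4.0]
width: 0.0004
gripper_force: 2.1
```

>>> jog_arm --targets '[{"dx": 0,"dy": 0,"dz": 0.3,"rx": 0,"ry": 0,"rz": 0,"gripper": 1},{"dx": 0,"dy": 0,"dz": 0.6,"rx": 0,"ry": 0,"rz": 0,"gripper": 1},{"dx": 0,"dy": 0,"dz": 1,"rx": 0,"ry": 0,"rz": 0,"gripper": 1},{"dx": 0,"dy": 0,"dz": 1,"rx": 0,"ry": 0,"rz": 0,"gripper": 1},{"dx": 0,"dy": 0,"dz": 1,"rx": 0,"ry": 0,"rz": 0,"gripper": 1},{"dx": 0,"dy": 0,"dz": 1,"rx": 0,"ry": 0,"rz": 0,"gripper": 1},{"dx": 0,"dy": 0,"dz": 1,"rx": 0,"ry": 0,"rz": 0,"gripper": 1},{"dx": 0,"dy": 0,"dz": 1,"rx": 0,"ry": 0,"rz": 0,"gripper": 1}]'

```text
t: 20.3
eef_pos: [0.5699, -0.1637, 0.0956]
ee_rot: [3.141, -0.0, 0.228]
force: [-2.0, -1.9, 7.9]
width: 0.0007
gripper_force: 3.6
```

>>> jog_arm --targets '[{"dx": 0,"dy": 0,"dz": 0.3,"rx": 0,"ry": 0,"rz": 0,"gripper": 1},{"dx": 0,"dy": 0,"dz": 0.6,"rx": 0,"ry": 0,"rz": 0,"gripper": 1},{"dx": 0,"dy": 0,"dz": 0.9,"rx": 0,"ry": 0,"rz": 0,"gripper": 1},{"dx": 0,"dy": 0,"dz": 1.2,"rx": 0,"ry": 0,"rz": 0,"gripper": 1},{"dx": 0,"dy": 0,"dz": 1.5,"rx": 0,"ry": 0,"rz": 0,"gripper": 1},{"dx": 0,"dy": 0,"dz": 1.5,"rx": 0,"ry": 0,"rz": 0,"gripper": 1},{"dx": 0,"dy": 0,"dz": 1.5,"rx": 0,"ry": 0,"rz": 0,"gripper": 1},{"dx": 0,"dy": 0,"dz": 1.5,"rx": 0,"ry": 0,"rz": 0,"gripper": 1}]'

```text
t: 20.97
eef_pos: [0.5699, -0.1641, 0.0944]
ee_rot: [3.141, -0.0, 0.229]
force: [-2.8, -3.0, 7.8]
width: 0.0005
gripper_force: 4.5
```

>>> jog_arm --targets '[{"dx": 0,"dy": 0,"dz": 0.3,"rx": 0,"ry": 0,"rz": 0,"gripper": 1},{"dx": 0,"dy": 0,"dz": 0.6,"rx": 0,"ry": 0,"rz": 0,"gripper": 1},{"dx": 0,"dy": 0,"dz": 0.9,"rx": 0,"ry": 0,"rz": 0,"gripper": 1},{"dx": 0,"dy": 0,"dz": 1.2,"rx": 0,"ry": 0,"rz": 0,"gripper": 1},{"dx": 0,"dy": 0,"dz": 1.5,"rx": 0,"ry": 0,"rz": 0,"gripper": 1},{"dx": 0,"dy": 0,"dz": 1.5,"rx": 0,"ry": 0,"rz": 0,"gripper": 1},{"dx": 0,"dy": 0,"dz": 1.5,"rx": 0,"ry": 0,"rz": 0,"gripper": 1},{"dx": 0,"dy": 0,"dz": 1.5,"rx": 0,"ry": 0,"rz": 0,"gripper": 1}]'

```text
t: 21.63
eef_pos: [0.5699, -0.1644, 0.0934]
ee_rot: [3.14, -0.0, 0.229]
force: [-4.4, -4.6, 12.3]
width: 0.0005
gripper_force: 6.4
```

>>> jog_arm --targets '[{"dx": 0,"dy": 0,"dz": -10,"rx": 0,"ry": 0,"rz": 0,"gripper": 1},{"dx": 0,"dy": 1.5,"dz": -22,"rx": 0,"ry": 0,"rz": 0,"gripper": 0.6},{"dx": 0,"dy": 1.5,"dz": -22,"rx": 0,"ry": 0,"rz": 0,"gripper": 0.6},{"dx": 0,"dy": 1.5,"dz": -22,"rx": 0,"ry": 0,"rz": 0,"gripper": 0.6},{"dx": 0,"dy": 1.5,"dz": -10,"rx": 0,"ry": 0,"rz": 0,"gripper": 0.6},{"dx": 0,"dy": 1.5,"dz": 5,"rx": 0,"ry": 0,"rz": 0,"gripper": 0.6},{"dx": 0,"dy": 1.5,"dz": 16,"rx": 0,"ry": 0,"rz": 0,"gripper": 0.6},{"dx": 0,"dy": 1.5,"dz": 18,"rx": 0,"ry": 0,"rz": 0,"gripper": 0.6}]'

```text
t: 22.3
eef_pos: [0.5683, -0.1646, 0.0712]
ee_rot: [-3.14, 0.004, 0.228]
force: [-0.9, -0.7, -0.3]
width: 0.0344
gripper_force: 0.0
```

>>> jog_arm --targets '[{"dx": 0,"dy": 0,"dz": 0,"rx": 0,"ry": 0,"rz": 0,"gripper": 0.6},{"dx": 0,"dy": 0,"dz": 0,"rx": 0,"ry": 0,"rz": 0,"gripper": 0.75},{"dx": 0,"dy": 0,"dz": 0,"rx": 0,"ry": 0,"rz": 0,"gripper": 0.8},{"dx": 0,"dy": 0,"dz": 0,"rx": 0,"ry": 0,"rz": 0,"gripper": 0.85},{"dx": 0,"dy": 0,"dz": 0,"rx": 0,"ry": 0,"rz": 0,"gripper": 1},{"dx": 0,"dy": 0,"dz": 0,"rx": 0,"ry": 0,"rz": 0,"gripper": 1},{"dx": 0,"dy": 0,"dz": 0,"rx": 0,"ry": 0,"rz": 0,"gripper": 1},{"dx": 0,"dy": 0,"dz": 0,"rx": 0,"ry": 0,"rz": 0,"gripper": 1}]' --force 8

```text
t: 22.97
eef_pos: [0.5706, -0.1656, 0.0748]
ee_rot: [3.14, -0.001, 0.228]
force: [0.6, -4.7, 1.3]
width: 0.014
gripper_force: 8.0
```

```bash
python3 st.py
```

```text
{'t': 22.9667, 'eef_pos': [0.57059, -0.16562, 0.07478], 'ee_rot': [3.14049, -0.00101, 0.22838], 'force': [0.62075, -4.66767, 1.27811], 'moment': [-1.90791, -0.25928, 0.05267], 'width': 0.014, 'gripper_force': 7.99229} 1.752
```

>>> jog_arm --targets '[{"dx": 0,"dy": 0.8,"dz": 0,"rx": 0,"ry": 0,"rz": 0,"gripper": 1},{"dx": -0.2,"dy": 0.8,"dz": 0.2,"rx": 0,"ry": 0,"rz": 0.1,"gripper": 1},{"dx": -0.2,"dy": 0.8,"dz": 0.4,"rx": 0,"ry": 0,"rz": 0.2,"gripper": 1},{"dx": -0.2,"dy": 0.8,"dz": 0.6,"rx": 0,"ry": 0,"rz": 0.3,"gripper": 1},{"dx": -0.2,"dy": 0.8,"dz": 0.8,"rx": 0,"ry": 0,"rz": 0.4,"gripper": 1},{"dx": -0.2,"dy": 0.8,"dz": 1.0,"rx": 0,"ry": 0,"rz": 0.5,"gripper": 1},{"dx": -0.2,"dy": 0.8,"dz": 1.2,"rx": 0,"ry": 0,"rz": 0.6,"gripper": 1},{"dx": -0.2,"dy": 0.8,"dz": 1.3,"rx": 0,"ry": 0,"rz": 0.7,"gripper": 1}]'

```text
t: 23.63
eef_pos: [0.5706, -0.1658, 0.0733]
ee_rot: [-3.141, -0.001, -0.477]
force: [0.5, -0.7, 1.6]
width: 0.014
gripper_force: 8.0
```

```bash
python3 st.py
```

```text
{'t': 23.6333, 'eef_pos': [0.5706, -0.16581, 0.0733], 'ee_rot': [-3.14112, -0.00112, -0.47657], 'force': [0.4962, -0.74013, 1.58497], 'moment': [-0.6571, -0.21072, 0.00561], 'width': 0.01397, 'gripper_force': 7.99036} 1.048
```

>>> jog_arm --targets '[{"dx": 0,"dy": 0,"dz": 0.2,"rx": 0,"ry": 0,"rz": 0.1,"gripper": 1},{"dx": 0,"dy": 0,"dz": 0.4,"rx": 0,"ry": 0,"rz": 0.2,"gripper": 1},{"dx": 0,"dy": 0,"dz": 0.6,"rx": 0,"ry": 0,"rz": 0.3,"gripper": 1},{"dx": 0,"dy": 0,"dz": 0.8,"rx": 0,"ry": 0,"rz": 0.4,"gripper": 1},{"dx": 0,"dy": 0,"dz": 1.0,"rx": 0,"ry": 0,"rz": 0.5,"gripper": 1},{"dx": 0,"dy": 0,"dz": 1.2,"rx": 0,"ry": 0,"rz": 0.6,"gripper": 1},{"dx": 0,"dy": 0,"dz": 1.3,"rx": 0,"ry": 0,"rz": 0.7,"gripper": 1},{"dx": 0,"dy": 0,"dz": 1.3,"rx": 0,"ry": 0,"rz": 0.7,"gripper": 1}]'

```text
t: 24.3
eef_pos: [0.5706, -0.1657, 0.072]
ee_rot: [-3.14, -0.0, -1.176]
force: [0.9, -1.3, 2.2]
width: 0.0138
gripper_force: 8.0
```

```bash
python3 st.py
```

```text
{'t': 24.3, 'eef_pos': [0.57064, -0.16572, 0.07199], 'ee_rot': [-3.14045, -0.00049, -1.17617], 'force': [0.90645, -1.28026, 2.18231], 'moment': [-0.51615, -0.27913, -0.04541], 'width': 0.01377, 'gripper_force': 8.0043} 0.348
```

Turned 1.40 rad so far. Another 0.6 rad follows, then I'll release and press-test.

>>> jog_arm --targets '[{"dx": 0,"dy": 0,"dz": 0.2,"rx": 0,"ry": 0,"rz": 0.1,"gripper": 1},{"dx": 0,"dy": 0,"dz": 0.4,"rx": 0,"ry": 0,"rz": 0.2,"gripper": 1},{"dx": 0,"dy": 0,"dz": 0.6,"rx": 0,"ry": 0,"rz": 0.3,"gripper": 1},{"dx": 0,"dy": 0,"dz": 0.8,"rx": 0,"ry": 0,"rz": 0.4,"gripper": 1},{"dx": 0,"dy": 0,"dz": 1.0,"rx": 0,"ry": 0,"rz": 0.5,"gripper": 1},{"dx": 0,"dy": 0,"dz": 1.1,"rx": 0,"ry": 0,"rz": 0.6,"gripper": 1},{"dx": 0,"dy": 0,"dz": 1.1,"rx": 0,"ry": 0,"rz": 0.6,"gripper": 1},{"dx": 0,"dy": 0,"dz": 1.1,"rx": 0,"ry": 0,"rz": 0.6,"gripper": 1}]'

```text
t: 24.97
eef_pos: [0.5706, -0.1657, 0.071]
ee_rot: [-3.14, 0.0, -1.767]
force: [1.3, -0.6, 5.0]
width: 0.0141
gripper_force: 8.0
```

```bash
python3 st.py
```

```text
{'t': 24.9667, 'eef_pos': [0.57065, -0.16572, 0.07095], 'ee_rot': [-3.14034, 0.00021, -1.76653], 'force': [1.2567, -0.61903, 5.00356], 'moment': [-0.38009, -0.2306, -0.06414], 'width': 0.01414, 'gripper_force': 8.01137} -0.242
```

>>> jog_arm --targets '[{"dx": 0,"dy": 0,"dz": 0,"rx": 0,"ry": 0,"rz": 0,"gripper": 0.8},{"dx": 0,"dy": 0,"dz": 0,"rx": 0,"ry": 0,"rz": 0,"gripper": 0.7},{"dx": 0,"dy": 0,"dz": -6,"rx": 0,"ry": 0,"rz": 0,"gripper": 0.7},{"dx": 0,"dy": 0,"dz": -22,"rx": 0,"ry": 0,"rz": 0,"gripper": 0.7},{"dx": 0,"dy": 0,"dz": -36,"rx": 0,"ry": 0,"rz": 0,"gripper": 0.8},{"dx": 0,"dy": 0,"dz": -36,"rx": 0,"ry": 0,"rz": 0,"gripper": 1},{"dx": 0,"dy": 0,"dz": -36,"rx": 0,"ry": 0,"rz": 0,"gripper": 1},{"dx": 0,"dy": 0,"dz": -32,"rx": 0,"ry": 0,"rz": 0,"gripper": 1}]'

```text
t: 25.63
eef_pos: [0.5702, -0.1656, 0.1027]
ee_rot: [-3.141, 0.0, -1.771]
force: [-0.8, 0.1, 0.2]
width: 0.005
gripper_force: 0.0
```

>>> jog_arm --targets '[{"dx": 0,"dy": 0,"dz": 0,"rx": 0,"ry": 0,"rz": 0,"gripper": 1},{"dx": 0,"dy": 0,"dz": 1,"rx": 0,"ry": 0,"rz": 0,"gripper": 1},{"dx": 0,"dy": 0,"dz": 2,"rx": 0,"ry": 0,"rz": 0,"gripper": 1},{"dx": 0,"dy": 0,"dz": 3,"rx": 0,"ry": 0,"rz": 0,"gripper": 1},{"dx": 0,"dy": 0,"dz": 4,"rx": 0,"ry": 0,"rz": 0,"gripper": 1},{"dx": 0,"dy": 0,"dz": 4,"rx": 0,"ry": 0,"rz": 0,"gripper": 1},{"dx": 0,"dy": 0,"dz": 4,"rx": 0,"ry": 0,"rz": 0,"gripper": 1},{"dx": 0,"dy": 0,"dz": 4,"rx": 0,"ry": 0,"rz": 0,"gripper": 1}]'

```text
t: 26.3
eef_pos: [0.5701, -0.1657, 0.0984]
ee_rot: [3.142, 0.0, -1.772]
force: [0.7, 0.1, -0.1]
width: 0.0004
gripper_force: 0.0
```

```bash
python3 st.py
```

```text
{'t': 26.3, 'eef_pos': [0.57012, -0.16572, 0.09837], 'ee_rot': [3.14159, 0.0, -1.77181], 'force': [0.70564, 0.11646, -0.08135], 'moment': [0.08805, -0.07885, 0.01401], 'width': 0.00043, 'gripper_force': 0.0} -0.247
```

>>> jog_arm --targets '[{"dx": 0,"dy": 0,"dz": 1,"rx": 0,"ry": 0,"rz": 0,"gripper": 1},{"dx": 0,"dy": 0,"dz": 2,"rx": 0,"ry": 0,"rz": 0,"gripper": 1},{"dx": 0,"dy": 0,"dz": 3,"rx": 0,"ry": 0,"rz": 0,"gripper": 1},{"dx": 0,"dy": 0,"dz": 4,"rx": 0,"ry": 0,"rz": 0,"gripper": 1},{"dx": 0,"dy": 0,"dz": 5,"rx": 0,"ry": 0,"rz": 0,"gripper": 1},{"dx": 0,"dy": 0,"dz": 5,"rx": 0,"ry": 0,"rz": 0,"gripper": 1},{"dx": 0,"dy": 0,"dz": 5,"rx": 0,"ry": 0,"rz": 0,"gripper": 1},{"dx": 0,"dy": 0,"dz": 5,"rx": 0,"ry": 0,"rz": 0,"gripper": 1}]'

```text
t: 26.97
eef_pos: [0.5701, -0.1657, 0.0933]
ee_rot: [3.142, -0.0, -1.772]
force: [0.3, 0.2, 0.5]
width: 0.0005
gripper_force: 0.0
```

>>> jog_arm --targets '[{"dx": 0,"dy": 0,"dz": 0.3,"rx": 0,"ry": 0,"rz": 0,"gripper": 1},{"dx": 0,"dy": 0,"dz": 0.6,"rx": 0,"ry": 0,"rz": 0,"gripper": 1},{"dx": 0,"dy": 0,"dz": 0.8,"rx": 0,"ry": 0,"rz": 0,"gripper": 1},{"dx": 0,"dy": 0,"dz": 0.8,"rx": 0,"ry": 0,"rz": 0,"gripper": 1},{"dx": 0,"dy": 0,"dz": 0.8,"rx": 0,"ry": 0,"rz": 0,"gripper": 1},{"dx": 0,"dy": 0,"dz": 0.8,"rx": 0,"ry": 0,"rz": 0,"gripper": 1},{"dx": 0,"dy": 0,"dz": 0.8,"rx": 0,"ry": 0,"rz": 0,"gripper": 1},{"dx": 0,"dy": 0,"dz": 0.8,"rx": 0,"ry": 0,"rz": 0,"gripper": 1}]'

```text
t: 27.63
eef_pos: [0.5702, -0.1658, 0.0928]
ee_rot: [-3.141, -0.0, -1.772]
force: [-0.2, -0.6, 6.3]
width: 0.0005
gripper_force: 2.7
```

>>> jog_arm --targets '[{"dx": 0,"dy": 0,"dz": 0.3,"rx": 0,"ry": 0,"rz": 0,"gripper": 1},{"dx": 0,"dy": 0,"dz": 0.6,"rx": 0,"ry": 0,"rz": 0,"gripper": 1},{"dx": 0,"dy": 0,"dz": 0.8,"rx": 0,"ry": 0,"rz": 0,"gripper": 1},{"dx": 0,"dy": 0,"dz": 0.8,"rx": 0,"ry": 0,"rz": 0,"gripper": 1},{"dx": 0,"dy": 0,"dz": 0.8,"rx": 0,"ry": 0,"rz": 0,"gripper": 1},{"dx": 0,"dy": 0,"dz": 0.8,"rx": 0,"ry": 0,"rz": 0,"gripper": 1},{"dx": 0,"dy": 0,"dz": 0.8,"rx": 0,"ry": 0,"rz": 0,"gripper": 1},{"dx": 0,"dy": 0,"dz": 0.8,"rx": 0,"ry": 0,"rz": 0,"gripper": 1}]'

```text
t: 28.3
eef_pos: [0.5703, -0.1659, 0.0925]
ee_rot: [-3.141, -0.0, -1.772]
force: [-2.9, 0.4, 9.2]
width: 0.0006
gripper_force: 4.5
```

>>> jog_arm --targets '[{"dx": 0,"dy": 0,"dz": 0.3,"rx": 0,"ry": 0,"rz": 0,"gripper": 1},{"dx": 0,"dy": 0,"dz": 0.6,"rx": 0,"ry": 0,"rz": 0,"gripper": 1},{"dx": 0,"dy": 0,"dz": 0.8,"rx": 0,"ry": 0,"rz": 0,"gripper": 1},{"dx": 0,"dy": 0,"dz": 0.8,"rx": 0,"ry": 0,"rz": 0,"gripper": 1},{"dx": 0,"dy": 0,"dz": 0.8,"rx": 0,"ry": 0,"rz": 0,"gripper": 1},{"dx": 0,"dy": 0,"dz": 0.8,"rx": 0,"ry": 0,"rz": 0,"gripper": 1},{"dx": 0,"dy": 0,"dz": 0.8,"rx": 0,"ry": 0,"rz": 0,"gripper": 1},{"dx": 0,"dy": 0,"dz": 0.8,"rx": 0,"ry": 0,"rz": 0,"gripper": 1}]'

```text
t: 28.97
eef_pos: [0.5703, -0.166, 0.0922]
ee_rot: [-3.141, -0.0, -1.771]
force: [-4.3, -0.3, 12.1]
width: 0.0007
gripper_force: 6.2
```

>>> jog_arm --targets '[{"dx": 0,"dy": 0,"dz": -10,"rx": 0,"ry": 0,"rz": 0,"gripper": 1},{"dx": 0,"dy": 0,"dz": -35,"rx": 0,"ry": 0,"rz": 0,"gripper": 1},{"dx": -10,"dy": 3,"dz": -60,"rx": 0,"ry": 0,"rz": -0.03,"gripper": 1},{"dx": -40,"dy": 14,"dz": -65,"rx": 0,"ry": 0,"rz": -0.06,"gripper": 1},{"dx": -76,"dy": 26,"dz": -65,"rx": 0,"ry": 0,"rz": -0.1,"gripper": 1},{"dx": -114,"dy": 39,"dz": -65,"rx": 0,"ry": 0,"rz": -0.15,"gripper": 1},{"dx": -152,"dy": 52,"dz": -65,"rx": 0,"ry": 0,"rz": -0.2,"gripper": 1},{"dx": -190,"dy": 65,"dz": -65,"rx": 0,"ry": 0,"rz": -0.234,"gripper": 1}]'

```text
t: 29.63
eef_pos: [0.5438, 0.0351, 0.1562]
ee_rot: [-3.141, 0.0, -1.536]
force: [0.8, 0.4, -0.5]
width: 0.0004
gripper_force: 0.0
```

```bash
python3 st.py
```

```text
{'t': 29.6333, 'eef_pos': [0.54377, 0.03509, 0.15622], 'ee_rot': [-3.14125, 0.00041, -1.53579], 'force': [0.8139, 0.4169, -0.4944], 'moment': [0.08666, -0.1845, 0.05643], 'width': 0.00037, 'gripper_force': 0.0} -0.389
```

>>> jog_arm --targets '[{"dx": -36,"dy": 3.5,"dz": 0,"rx": 0,"ry": 0,"rz": 0,"gripper": 1},{"dx": -72,"dy": 7,"dz": 0,"rx": 0,"ry": 0,"rz": 0,"gripper": 1},{"dx": -108,"dy": 10.5,"dz": 5,"rx": 0,"ry": 0,"rz": 0,"gripper": 1},{"dx": -142,"dy": 14,"dz": 18,"rx": 0,"ry": 0,"rz": 0,"gripper": 1},{"dx": -162,"dy": 15.6,"dz": 35,"rx": 0,"ry": 0,"rz": 0,"gripper": 1},{"dx": -168,"dy": 16.2,"dz": 48,"rx": 0,"ry": 0,"rz": 0,"gripper": 1},{"dx": -168,"dy": 16.2,"dz": 56,"rx": 0,"ry": 0,"rz": 0,"gripper": 1},{"dx": -168,"dy": 16.2,"dz": 58,"rx": 0,"ry": 0,"rz": 0,"gripper": 1}]'

```text
t: 30.3
eef_pos: [0.5217, 0.2005, 0.0964]
ee_rot: [3.139, -0.001, -1.537]
force: [-0.2, -0.8, -1.1]
width: 0.0004
gripper_force: 0.0
```

>>> jog_arm --targets '[{"dx": 0,"dy": 0,"dz": 0,"rx": 0,"ry": 0,"rz": 0,"gripper": 1},{"dx": 0,"dy": 0,"dz": 0.5,"rx": 0,"ry": 0,"rz": 0,"gripper": 1},{"dx": 0,"dy": 0,"dz": 1,"rx": 0,"ry": 0,"rz": 0,"gripper": 1},{"dx": 0,"dy": 0,"dz": 1.5,"rx": 0,"ry": 0,"rz": 0,"gripper": 1},{"dx": 0,"dy": 0,"dz": 2,"rx": 0,"ry": 0,"rz": 0,"gripper": 1},{"dx": 0,"dy": 0,"dz": 2.5,"rx": 0,"ry": 0,"rz": 0,"gripper": 1},{"dx": 0,"dy": 0,"dz": 2.5,"rx": 0,"ry": 0,"rz": 0,"gripper": 1},{"dx": 0,"dy": 0,"dz": 2.5,"rx": 0,"ry": 0,"rz": 0,"gripper": 1}]'

```text
t: 30.97
eef_pos: [0.5227, 0.2007, 0.0956]
ee_rot: [-3.141, 0.0, -1.538]
force: [-0.2, 0.3, -0.1]
width: 0.0004
gripper_force: 0.0
```

```bash
python3 st.py
```

```text
{'t': 30.9667, 'eef_pos': [0.52267, 0.20075, 0.09556], 'ee_rot': [-3.14146, 7e-05, -1.5379], 'force': [-0.23198, 0.31549, -0.1419], 'moment': [0.0951, -0.02863, 0.02866], 'width': 0.0004, 'gripper_force': 0.0} -0.683
```

>>> jog_arm --targets '[{"dx": 0,"dy": 0,"dz": 0.5,"rx": 0,"ry": 0,"rz": 0,"gripper": 1},{"dx": 0,"dy": 0,"dz": 1,"rx": 0,"ry": 0,"rz": 0,"gripper": 1},{"dx": 0,"dy": 0,"dz": 1.5,"rx": 0,"ry": 0,"rz": 0,"gripper": 1},{"dx": 0,"dy": 0,"dz": 2,"rx": 0,"ry": 0,"rz": 0,"gripper": 1},{"dx": 0,"dy": 0,"dz": 2,"rx": 0,"ry": 0,"rz": 0,"gripper": 1},{"dx": 0,"dy": 0,"dz": 2,"rx": 0,"ry": 0,"rz": 0,"gripper": 1},{"dx": 0,"dy": 0,"dz": 2,"rx": 0,"ry": 0,"rz": 0,"gripper": 1},{"dx": 0,"dy": 0,"dz": 2,"rx": 0,"ry": 0,"rz": 0,"gripper": 1}]'

```text
t: 31.63
eef_pos: [0.5226, 0.2009, 0.0936]
ee_rot: [-3.141, 0.0, -1.538]
force: [-1.3, 0.9, 2.8]
width: 0.0003
gripper_force: 1.5
```

>>> jog_arm --targets '[{"dx": 0,"dy": 0,"dz": 0.3,"rx": 0,"ry": 0,"rz": 0,"gripper": 1},{"dx": 0,"dy": 0,"dz": 0.6,"rx": 0,"ry": 0,"rz": 0,"gripper": 1},{"dx": 0,"dy": 0,"dz": 0.8,"rx": 0,"ry": 0,"rz": 0,"gripper": 1},{"dx": 0,"dy": 0,"dz": 0.8,"rx": 0,"ry": 0,"rz": 0,"gripper": 1},{"dx": 0,"dy": 0,"dz": 0.8,"rx": 0,"ry": 0,"rz": 0,"gripper": 1},{"dx": 0,"dy": 0,"dz": 0.8,"rx": 0,"ry": 0,"rz": 0,"gripper": 1},{"dx": 0,"dy": 0,"dz": 0.8,"rx": 0,"ry": 0,"rz": 0,"gripper": 1},{"dx": 0,"dy": 0,"dz": 0.8,"rx": 0,"ry": 0,"rz": 0,"gripper": 1}]'

```text
t: 32.3
eef_pos: [0.5227, 0.201, 0.0932]
ee_rot: [-3.141, 0.0, -1.538]
force: [-3.1, -0.2, 8.2]
width: 0.0007
gripper_force: 3.7
```

>>> jog_arm --targets '[{"dx": 0,"dy": 0,"dz": 0.3,"rx": 0,"ry": 0,"rz": 0,"gripper": 1},{"dx": 0,"dy": 0,"dz": 0.6,"rx": 0,"ry": 0,"rz": 0,"gripper": 1},{"dx": 0,"dy": 0,"dz": 0.8,"rx": 0,"ry": 0,"rz": 0,"gripper": 1},{"dx": 0,"dy": 0,"dz": 0.8,"rx": 0,"ry": 0,"rz": 0,"gripper": 1},{"dx": 0,"dy": 0,"dz": 0.8,"rx": 0,"ry": 0,"rz": 0,"gripper": 1},{"dx": 0,"dy": 0,"dz": 0.8,"rx": 0,"ry": 0,"rz": 0,"gripper": 1},{"dx": 0,"dy": 0,"dz": 0.8,"rx": 0,"ry": 0,"rz": 0,"gripper": 1},{"dx": 0,"dy": 0,"dz": 0.8,"rx": 0,"ry": 0,"rz": 0,"gripper": 1}]'

```text
t: 32.97
eef_pos: [0.5228, 0.2011, 0.0929]
ee_rot: [-3.141, 0.0, -1.537]
force: [-3.9, 0.4, 11.5]
width: 0.0005
gripper_force: 5.7
```

>>> jog_arm --targets '[{"dx": 0,"dy": 0,"dz": 0.3,"rx": 0,"ry": 0,"rz": 0,"gripper": 1},{"dx": 0,"dy": 0,"dz": 0.6,"rx": 0,"ry": 0,"rz": 0,"gripper": 1},{"dx": 0,"dy": 0,"dz": 0.8,"rx": 0,"ry": 0,"rz": 0,"gripper": 1},{"dx": 0,"dy": 0,"dz": 0.8,"rx": 0,"ry": 0,"rz": 0,"gripper": 1},{"dx": 0,"dy": 0,"dz": 0.8,"rx": 0,"ry": 0,"rz": 0,"gripper": 1},{"dx": 0,"dy": 0,"dz": 0.8,"rx": 0,"ry": 0,"rz": 0,"gripper": 1},{"dx": 0,"dy": 0,"dz": 0.8,"rx": 0,"ry": 0,"rz": 0,"gripper": 1},{"dx": 0,"dy": 0,"dz": 0.8,"rx": 0,"ry": 0,"rz": 0,"gripper": 1}]'

```text
t: 33.63
eef_pos: [0.5228, 0.2011, 0.0925]
ee_rot: [-3.14, 0.001, -1.537]
force: [-6.3, 0.7, 16.4]
width: 0.0004
gripper_force: 7.7
```

>>> jog_arm --targets '[{"dx": 0,"dy": 0,"dz": -3,"rx": 0,"ry": 0,"rz": 0,"gripper": 1},{"dx": 0,"dy": 0,"dz": -15,"rx": 0,"ry": 0,"rz": 0,"gripper": 1},{"dx": 0,"dy": 0,"dz": -40,"rx": 0,"ry": 0,"rz": 0,"gripper": 1},{"dx": 0,"dy": 0,"dz": -70,"rx": 0,"ry": 0,"rz": 0,"gripper": 1},{"dx": 0,"dy": 0,"dz": -95,"rx": 0,"ry": 0,"rz": 0,"gripper": 1},{"dx": 0,"dy": 0,"dz": -110,"rx": 0,"ry": 0,"rz": 0,"gripper": 1},{"dx": 0,"dy": 0,"dz": -112,"rx": 0,"ry": 0,"rz": 0,"gripper": 1},{"dx": 0,"dy": 0,"dz": -112,"rx": 0,"ry": 0,"rz": 0,"gripper": 1}]'

```text
t: 34.3
eef_pos: [0.5229, 0.2011, 0.2038]
ee_rot: [-3.14, 0.001, -1.538]
force: [-0.1, -0.6, -1.5]
width: 0.0004
gripper_force: 0.0
```

```bash
python3 - <<'E'
from station import arm
from h import *
f0=np.load("pics/top0.npz"); f1=arm.grab_frame("top")
for f in(f0,f1):
    P=cloud(f)[190:272,284:358].reshape(-1,3); d=P[(P[:,2]>.05)&(P[:,2]<.066)]
    A=np.c_[d[:,:2]-[.6,.03],np.ones(len(d))]; print(np.linalg.lstsq(A,d[:,2],rcond=None)[0].round(5))
    D=cloud(f)[150:290,290:370].reshape(-1,3); D=D[(D[:,2]>.05)&(D[:,2]<.066)]; print(rect(D))
print(arm.get_state()["force"])
E
```

```text
[0.00098 0.00104 0.05769]
((603.9912719726562, 18.08941650390625), (263.4019775390625, 202.80091857910156), 7.275449275970459)
[-0.00109  0.00061  0.0577 ]
((603.6237182617188, 18.140655517578125), (263.564208984375, 202.23680114746094), 7.203296661376953)
[ 0.41978253 -0.45966261 -0.91650099]
```

```bash
python3 -c "
from station import arm
print(arm.job_done())"
```

```text
the job is handed in; nothing more can be done
None
```

I turned both wing screws down, the left by about 1.8 rad and the right by about 2.0 rad, then released them and handed the job in at about 34 s; by my estimate each screw foot carries roughly 3–4 N (not measured directly), neither screw tips when pressed any more, and the scale has moved less than 1 mm.

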